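# Take up a phone clamp by its slotted star wheel

### The arm

A 6-joint arm with a two-finger parallel gripper is mounted at the origin on the work surface. World frame = base frame: x ahead of the robot, y to its left, z up, the work surface at z = 0. Lengths are in m, angles in rad, forces in N, time in s.
With the tool pointing down it reaches from about 0.35 to 0.775 m from the base axis. Payload 5.5 kg.
Tool frame: the origin (TCP) lies midway between the tips of the shut fingers; the grasp point (between the pads) lies 19 mm behind it; z points along the fingers, y is the line along which they close (so a half turn about z gives the same grasp; the last joint's range is limited). The gripper opens to 85 mm and grips with 20 to 120 N. Pads are 22 mm wide; open, the fingers measure 114 mm over their backs; the gripper's body (76 mm by 85 mm) begins 54 mm behind the grasp point. The pads swing forward as they close: fully open they stand 13 mm farther back than shut.
Start: joints at [-1.302, 0.313, 0.046, 1.304, 0, 1.431], TCP at [0.229, -0.528, 0.231] pointing down, gripper open.
Joint ranges: [-2.76, 2.76], [-0.86, 1.69], [-1.03, 1.26], [-2.2, 2.34], [-1.47, 1.5], [-3.14, 3.14]. Speed limits (rad/s): [2.57, 2.57, 3.14, 3.14, 3.14, 3.14].

### API

Orientations are given as a unit quaternion [w, x, y, z].
In Python, from workcell import env gives the robot as it stands.
- The arm moves only by the tool move_arm, never from a script. Its argument "targets" is a list of rows, each a list of 3 entries, a list of its own where there are three numbers: the shift along the tool's x, y, z in mm, then the turn, a rotation vector about the tool's x, y, z in units of 10 degrees (1.0 is 10 degrees), then the closure, from -1 (fully open) to 1 (shut). In form: [[[dx, dy, dz], [ax, ay, az], gripper], ...]. A call has 1 to 5 rows; each row is the pose to reach, as a shift and turn from the pose commanded when the call began, along the tool's axes at that moment; what a row does not reach only later rows make up. A row lasts 1/8 s, in which the tool goes at most 62.5 mm and 10.7 degrees, less where a joint would pass 70% of its speed; a pose out of reach is approached as far as the arm can. A call with a gripper value outside its range is refused whole. The fingers move at their own pace and stop on an object; "squeeze" is the grip in N (left out, the last holds). Time passes only in rows, so rows that repeat a pose let the fingers close. It gives the time, the measured TCP pose, the force, the opening and the grip force at its end, in the units of the state.
- env.get_state(): the state, without advancing time (a new reading comes with each control period).
- env.read_camera(name): name is "side" or "top" or "wrist"; returns a dict with "pixels" (384x512x3 uint8, red, green, blue), "fovy" (degrees; the focal length in pixels is half the picture's height over the tangent of half this angle, whatever the lens; pixels are square), "cx", "cy" (the principal point, pixels), "extrinsics" (4x4, takes a point from world to camera coordinates); the wrist camera has in their place "mount" (4x4, takes a point from camera to tool coordinates, whose origin is the TCP and whose axes are the flange's). Camera axes: x right, y up, looking along -z (the intrinsics and any distortion apply to the point x, -y, -z); pixel columns grow to the right and rows downward; lengths in m; the calibration is good to about 2 mm. A picture is of the moment at which its call begins: read the wrist's pose just before it. There is no depth.
- env.hand_in(): hands the job in; it is judged then, once.
Trained networks look in a picture, given as the dict that the camera call returned (one of the last four; its "shot" number tells which), for a name from the list of things; names that differ only in an ending like _2 or _b are one class to them, and where a whole thing is asked for, a point or a joint stands for the part that bears it (a point fixed in the world has none). Each returns a list of dicts, best first, with "confidence" (0 to 1); they miss things now and then, are a little off and sometimes report something else, mostly with a low value. They report only what shows in the picture. A call takes as long as a camera call. They do not tell look-alikes from the thing itself.
- env.spot_in(thing, picture): "centre" ([x, y, z] in m, in world coordinates, good to about 4 mm: the middle of the surface that is visible of it).
- env.regions_of(thing, picture): "mask" (384x512 bool, what is visible of it).
- env.landmark_of(thing, picture): "centre" ([x, y, z] in m, in world coordinates, good to about 4 mm: a listed point, or the origin of a listed thing).
The state is a dict: "clock": time; "joint_pos": joint angles; "qvel": joint speeds; "tau": joint torques, N m; "tcp_pos": TCP position; "orientation": TCP orientation; "wrist_force": force on the tool from outside, world axes, zero at the start; "ft_torque": the same for the moment, N m; "finger_gap": finger opening in m; "grip_force": force on a finger pad.
Only numpy, scipy, OpenCV 4.12 (cv2) and the standard library are available. Lean on these libraries where they do the work, as an engineer would, in place of code of your own. Each camera call takes 0.05 s, during which the arm holds its last target. There are 200 camera calls.

### The job

Take the adjuster bar out of its stand and, working its blade through the narrow slot of the clamping jig, advance the hidden star wheel tooth by tooth until the jaw holds the phone snugly against the fixed jaw, with the sprung pad pressed in about half of its 10 mm travel and never bottomed. Work gently, turn the wheel only with the blade and keep the gripper off the jig and the phone. Then put the bar back upright, fully home in its stand, let go, and leave the other things where they are.

Things in the scene. Friction and masses are not known exactly. Their poses are not given: they have to be found in the camera images.
- jig: Fixed aluminium phone clamping jig. Origin: centre of the underside of its base plate, 240 mm (x) by 220 (y), 12 thick. From -y to +y: black fixed jaw (130 x 20 mm, inner face at y = -85 mm, top 30 mm high), phone, sprung black pad, moving jaw (centre block 62 mm high), and wheel housing (box over x = -36 to 36, y = 52 to 88 mm, the tallest part, top 72 mm above the table).
- slot (a point): Nominal centre of the slot in the housing's cover, level with the cover's upper face (72 mm above the table); axes as the jig's. The cover (4 mm thick) is screwed on with play: the real slot, 25 mm long (x), 12 wide (y), lies 0 to 6 mm off along y, either way. Blade end 10 to 12 mm below the face; a full stroke from the slot's -x to its +x end turns one tooth; +x tightens, -x loosens.
- wheel_axis (a point): Centre of the steel star wheel under the slot: 30 mm below the cover's face, 2.5 mm to +x of the slot's centre; it turns about y. 16 mm wide, 8 straight radial teeth 4 mm thick, tip radius 25 mm, hub radius 14 mm. Its turn at the start varies: a blade may land on a tooth; then lift and enter 9 mm farther to +x. A tooth takes about 4 to 6 N to push; friction holds the wheel where left.
- jaw (a joint): Advance of the moving jaw (m), growing towards the phone; it is driven by the star wheel, 4 mm a tooth, and cannot be pushed by hand. Starts at 0 to 3 mm.
- pad (a joint): How far the sprung pad on the moving jaw is pressed in (m): 0 free, 0.010 bottomed; spring 1.2 N/mm. The pad is a 110 x 8 mm black bar that stands 10 mm off the jaw when free, on two steel pins.
- phone: Phone, dark glass back in a metal frame, 150 x 72 x 8 mm, 0.18 kg, lying loose on the jig's base plate, long side along the jig's x, 0.5 to 3.5 mm away from the fixed jaw and a few mm from the pad. Origin: centre of its underside. Against the fixed jaw its centre is at jig y = -49 mm.
- stand: Fixed grey tool stand, a block 60 mm along x, 150 along y, 45 high; origin at the centre of its underside. Near its +y end two short drivers stand up to 38 mm above it.
- socket (a point): Centre of the mouth of the bar's socket, on the stand's top face (45 mm above the table), 45 mm from the stand's centre towards its -y; axes as the stand's. The socket is a through hole 12 mm along x by 16 mm along y.
- bar: Adjuster bar, upright, 0.08 to 0.17 kg: black handle 20 mm (x) by 26 (y), 50 high, over a square steel flange 34 x 34 x 5, over a flat steel blade 3.5 mm (x) by 9 (y), 40 long. Origin: centre of the flange's underside; the handle spans z = 5 to 55 mm. It stands in its socket, flange on the stand's top, axes about as the stand's. Pinch it across x; push along x with the blade's 9 mm flat.
- blade_tip (a point): Centre of the end of the bar's blade, 40 mm below the flange's underside; axes as the bar's.
- lifter: Small aluminium suction lifter, 52 mm wide at the foot, 58 high, bystander; origin under its centre.
- driver: Loose screwdriver, 150 mm long, lying flat, bystander.
- battery: Flat black battery, 60 x 85 x 6 mm, bystander; origin under its centre.
- cleaner: White bottle with black cap, 48 mm wide, 110 high, bystander; origin under its centre.
- cup: Small steel screw bowl, 52 mm wide, 28 high, bystander; origin under its centre.
- cover_glass: White spare phone back, 140 x 68 x 4 mm, lying flat, bystander; origin under its centre.
Things that resemble listed ones, but are neither listed nor needed, are in the scene too. Leave any yellow look-alike of the bar alone. There is more than one size of the stand; the job needs the larger.

How it is judged:
By the outcome, as a careful person would: the job done as asked, in the order asked, and still so for the second after the job is handed in, with the robot touching nothing.
It also fails if it takes over 67 s, if anything falls off the work surface, if the arm or the gripper's body presses on something with over 40 N, if the wrist force passes 120 N, or if a joint passes its speed limit or range.

## Working session

There is one attempt and no reset: what is moved stays moved. The work goes in short steps, Python scripts to look and compute and a tool call to move; the robot and the scene stay as the last step left them, time stands still between calls to the robot, and variables do not carry over. Pictures are saved under pics/ and viewed, at most 10 in all, crops included, and the job is handed in when it is done.

Besides the shell and the picture viewer there is one more tool, called after "Request:" as name(argument=value, ...) on one line, values as JSON. move_arm: Moves the arm, as the interface text tells. Its arguments: {"type":"object","properties":{"targets":{"type":"array","items":{"type":"array"}},"squeeze":{"type":"number"}},"required":["targets"]}

```bash
ls; mkdir -p pics; cat > h.py <<'E'
import numpy as np, cv2
from workcell import env
from scipy.spatial.transform import Rotation as R
def save(p,n): cv2.imwrite('pics/'+n,cv2.cvtColor(p['pixels'],cv2.COLOR_RGB2BGR))
def Rq(q): return R.from_quat([q[1],q[2],q[3],q[0]])
def f(p): return p['pixels'].shape[0]/2/np.tan(np.radians(p['fovy'])/2)
def ext(p,s=None):
    if 'extrinsics' in p: return np.array(p['extrinsics'])
    T=np.eye(4);T[:3,:3]=Rq(s['orientation']).as_matrix();T[:3,3]=s['tcp_pos']
    return np.linalg.inv(T@np.array(p['mount']))
def proj(p,X,s=None):
    E=ext(p,s);c=E[:3,:3]@np.array(X)+E[:3,3]
    return np.array([p['cx']+f(p)*c[0]/-c[2],p['cy']+f(p)*-c[1]/-c[2]])
def ray(p,u,v,z,s=None):
    E=np.linalg.inv(ext(p,s));d=E[:3,:3]@np.array([(u-p['cx'])/f(p),-(v-p['cy'])/f(p),-1])
    o=E[:3,3];return o+d*(z-o[2])/d[2]
E
cat > a.py <<'E'
from h import *
s=env.get_state();print(s)
P={c:env.read_camera(c) for c in('side','top','wrist')}
for c,p in P.items():
    save(p,c+'0.png');print(c,{k:v for k,v in p.items() if k!='pixels'})
for c in('top','side'):
  p=P[c]
  for t in('jig','slot','wheel_axis','stand','socket','bar','blade_tip','phone'):
    for r in env.landmark_of(t,p)[:4]:
        print(c,t,np.round(r['centre'],4),round(r['confidence'],2),np.round(proj(p,r['centre'])))
E
python3 a.py; python3 - <<'E'
import cv2,numpy as np
a=[cv2.imread(f'pics/{c}0.png') for c in('top','side')]
cv2.imwrite('pics/both.png',cv2.resize(np.vstack(a),None,fx=.78,fy=.78))
E
```

```text
pics
{'clock': 0.0, 'joint_pos': array([-1.30163824e+00,  3.14029051e-01,  4.49629314e-02,  1.30357578e+00,
        2.28128111e-05,  1.43121865e+00]), 'qvel': array([-0.0002232 , -0.00072968,  0.00174093, -0.00025443, -0.00094708,
       -0.0009536 ]), 'tau': array([-6.43774747e-04, -4.80625069e+01,  2.98533547e+01,  1.92943937e-02,
       -2.21630235e-04,  1.06379136e-05]), 'tcp_pos': array([ 0.22840651, -0.52713579,  0.23038599]), 'orientation': array([-9.21587489e-04,  9.79189053e-01,  2.02948140e-01, -4.83631486e-05]), 'wrist_force': array([ 0.77299905, -0.12978717,  0.34529296]), 'ft_torque': array([-0.00780292,  0.03227518,  0.00871726]), 'grip_force': 0.0, 'finger_gap': 0.08537593657850479}
side {'fovy': 47.66722853318333, 'cx': 253.07352546100554, 'cy': 195.10988595841957, 'extrinsics': array([[-0.79847383, -0.60173165, -0.01893569,  0.47175656],
       [ 0.44124182, -0.60632887,  0.66156705, -0.29184393],
       [-0.40956709,  0.51988876,  0.7496469 , -1.07547497],
       [ 0.        ,  0.        ,  0.        ,  1.        ]]), 'shot': 1}
top {'fovy': 50.785438624376994, 'cx'
[... 1393 characters left out ...]
219.]
top bar [ 0.7844 -0.0933  0.0018] 0.29 [282. 132.]
top phone [ 0.5188 -0.2207  0.0117] 0.78 [328. 219.]
side jig [ 0.5289 -0.178  -0.0021] 0.98 [302. 180.]
side slot [ 0.5249 -0.1024  0.0713] 0.7 [291. 179.]
side wheel_axis [ 0.5289 -0.105   0.0431] 0.85 [290. 184.]
side stand [ 0.3887  0.3613 -0.0025] 0.85 [230. 336.]
side stand [5.179e-01 2.846e-01 1.000e-04] 0.71 [210. 285.]
side socket [0.3887 0.3256 0.0357] 0.83 [238. 318.]
side socket [0.5203 0.2403 0.0438] 0.69 [219. 264.]
side bar [0.5163 0.2396 0.0454] 0.76 [220. 264.]
side bar [0.4217 0.2345 0.0396] 0.51 [250. 283.]
side blade_tip [ 0.4252  0.2299 -0.002 ] 0.72 [251. 289.]
side phone [ 0.5205 -0.2161  0.0102] 0.97 [311. 172.]
```

View pics/top0.png

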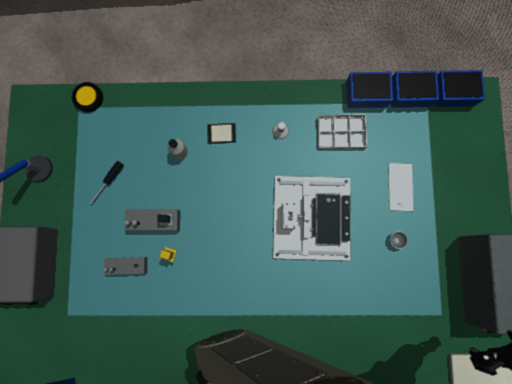

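View pics/side0.png

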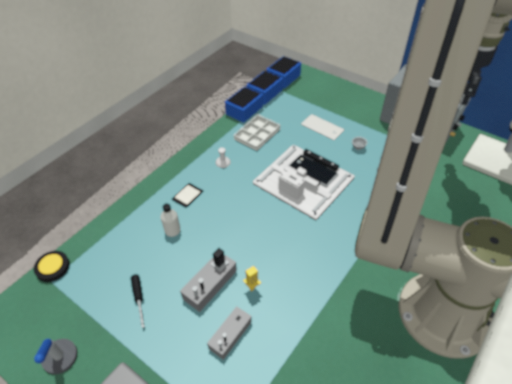

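Candidates for the bar: the black bar in the large stand (top 165,218 / side 219,258) and the yellow look-alike (168,255 / 251,278). The small stand (125,267) holds no bar. By the description it is the black bar in the larger stand. The jig's axes are roughly aligned with the world's. I'll look over the jig first, on the way.

```bash
cat >> h.py <<'E'
def go(pos,yaw,s=None):
    s=s or env.get_state();A=Rq(s['orientation']);c,n=np.cos(np.radians(yaw)),np.sin(np.radians(yaw))
    T=R.from_matrix(np.array([[c,n,0],[n,-c,0],[0,0,-1.]]))
    print('t',round(s['clock'],2),'shift',np.round(A.inv().apply(np.array(pos)-s['tcp_pos'])*1e3,1),'turn',np.round((A.inv()*T).as_rotvec(degrees=True)/10,2),'wf',np.round(s['wrist_force'],1),'tcp',np.round(s['tcp_pos'],4),'gap',round(s['finger_gap'],4))
E
python3 -c "
from h import *
go([.525,-.09,.2],90)"
```

```text
t 0.95 shift [ 446.  -283.8   31.3] turn [ 0.    0.   -6.66] wf [-0.2  0.4 -0.5] tcp [ 0.2286 -0.5277  0.2313] gap 0.0853
```

Request:
move_arm(targets=[[[446, -284, 31], [0, 0, -6.66], -1], [[446, -284, 31], [0, 0, -6.66], -1], [[446, -284, 31], [0, 0, -6.66], -1], [[446, -284, 31], [0, 0, -6.66], -1], [[446, -284, 31], [0, 0, -6.66], -1]])

```text
clock: 1.58
tcp_pos: [0.4043, -0.2677, 0.2132]
orientation: [0.001, 0.78, 0.626, 0.0]
wrist_force: [1.4, -0.7, 0.1]
finger_gap: 0.0854
grip_force: 0.0
```

```bash
python3 -c "
from h import *
go([.525,-.09,.2],90)"
```

```text
t 1.57 shift [199.7  79.2  13.2] turn [ 0.01  0.   -1.25] wf [ 1.4 -0.7  0.1] tcp [ 0.4043 -0.2677  0.2132] gap 0.0854
```

Request:
move_arm(targets=[[[200, 79, 13], [0, 0, -1.25], -1], [[200, 79, 13], [0, 0, -1.25], -1], [[200, 79, 13], [0, 0, -1.25], -1], [[200, 79, 13], [0, 0, -1.25], -1], [[200, 79, 13], [0, 0, -1.25], -1]])

```text
clock: 2.2
tcp_pos: [0.5257, -0.0901, 0.1997]
orientation: [-0.0, 0.708, 0.706, -0.0]
wrist_force: [-0.7, -0.8, 0.2]
finger_gap: 0.0856
grip_force: 0.0
```

```bash
cat > b.py <<'E'
from h import *
import sys
s=env.get_state();p=env.read_camera('wrist');save(p,sys.argv[1]+'.png');np.save('w.npy',p)
np.save('s.npy',s)
for t in sys.argv[2:]:
  for r in env.landmark_of(t,p)[:3]:
    print(t,np.round(r['centre'],4),round(r['confidence'],2),np.round(proj(p,r['centre'],s)))
go([.525,.2,.2],90)
E
python3 b.py jigw jig slot wheel_axis phone jaw pad
```

```text
jig [ 0.5278 -0.1747  0.0006] 0.62 [258. 241.]
slot [ 0.527  -0.1104  0.0739] 0.61 [258. 208.]
wheel_axis [ 0.5274 -0.104   0.0427] 0.58 [258. 190.]
phone [ 0.5247 -0.219   0.0082] 0.62 [255. 281.]Traceback (most recent call last):
  File "b.py", line 6, in <module>
    for r in env.landmark_of(t,p)[:3]:
             ~~~~~~~~~~~~~~~^^^^^
ValueError: it knows: bar, battery, blade_tip, cleaner, cover_glass, cup, driver, jig, lifter, phone, slot, socket, stand, wheel_axis
```

View pics/jigw.png

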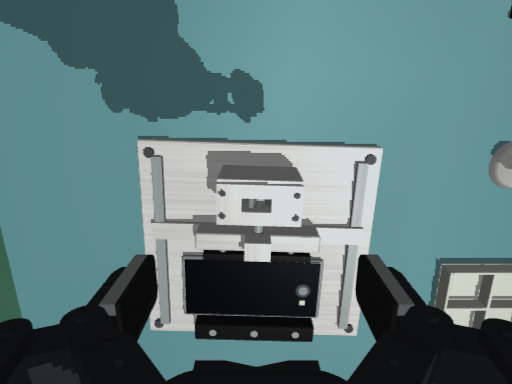

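```bash
python3 - <<'E'
import cv2
a=cv2.imread('pics/jigw.png')[130:350,130:390]
cv2.imwrite('pics/jigc.png',cv2.convertScaleAbs(cv2.resize(a[:210],None,fx=2.85,fy=2.85,interpolation=cv2.INTER_CUBIC),alpha=1.2,beta=15))
b=cv2.imread('pics/jigw.png')
g=cv2.cvtColor(b,cv2.COLOR_BGR2GRAY)
for v in (202,205,208): print(v,g[v,234:284].tolist())
for u in (250,257,264): print(u,g[180:232,u].tolist())
E
```

```text
202 [216, 217, 217, 217, 216, 215, 217, 188, 80, 81, 81, 84, 81, 77, 88, 115, 134, 133, 132, 118, 94, 92, 86, 83, 88, 87, 86, 86, 85, 86, 79, 67, 68, 68, 69, 69, 70, 144, 218, 218, 218, 218, 219, 218, 218, 218, 218, 219, 218, 218]
205 [216, 217, 217, 217, 215, 215, 215, 184, 84, 84, 85, 84, 84, 84, 92, 116, 133, 133, 129, 112, 82, 66, 77, 86, 87, 88, 86, 85, 82, 79, 80, 79, 71, 69, 69, 69, 87, 158, 219, 219, 218, 218, 218, 218, 218, 218, 218, 218, 219, 218]
208 [215, 216, 217, 216, 215, 215, 207, 161, 83, 83, 83, 83, 83, 83, 83, 81, 79, 93, 103, 82, 84, 83, 84, 85, 86, 85, 84, 83, 83, 84, 84, 84, 84, 84, 84, 83, 97, 162, 218, 219, 219, 218, 218, 218, 218, 218, 219, 218, 218, 219]
250 [187, 203, 112, 103, 119, 218, 217, 215, 215, 215, 217, 217, 218, 217, 218, 218, 218, 218, 208, 134, 134, 134, 134, 133, 133, 133, 133, 126, 79, 85, 85, 100, 164, 217, 214, 212, 212, 213, 214, 215, 216, 216, 216, 216, 212, 174, 83, 84, 85, 85, 82, 82]
257 [163, 205, 114, 110, 109, 191, 218, 217, 217, 217, 218, 218, 218, 218, 218, 219, 218, 218, 211, 159, 138, 83, 83, 83, 84, 86, 86, 86, 85, 84, 85, 92, 140, 217, 216, 214, 214, 216, 217, 217, 217, 217, 217, 217, 218, 210, 153, 154, 154, 155, 156, 156]
264 [139, 207, 113, 111, 104, 165, 218, 218, 218, 218, 218, 219, 218, 219, 219, 218, 218, 219, 212, 162, 132, 79, 79, 80, 80, 80, 77, 81, 84, 84, 86, 85, 120, 219, 218, 217, 216, 218, 217, 218, 218, 218, 218, 218, 218, 208, 112, 83, 84, 86, 83, 82]
```

View pics/jigc.png

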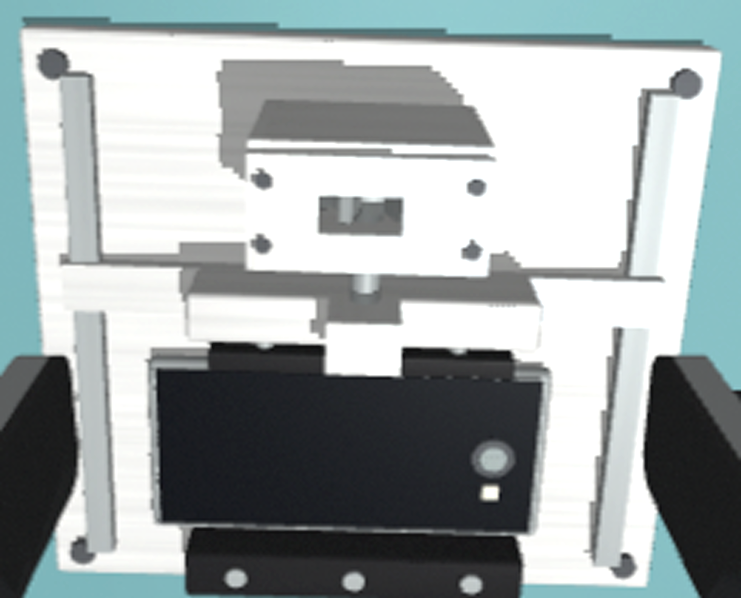

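The crop shows the jig. The slot's top face spans cols 241–271, rows 198.6–212.2, with a bright tooth at about col 251. The phone lies between the fixed jaw (below) and the pad.

```bash
python3 - <<'E'
from h import *
p=np.load('w.npy',allow_pickle=True).item();s=np.load('s.npy',allow_pickle=True).item()
C=np.array([ray(p,u,v,.012,s)[:2] for u,v in((137.7,140.5),(382.6,147.5),(357.4,335.3),(150.4,330))])
print(np.round(C,4)); N=np.array([[-120,110],[120,110],[120,-110],[-120,-110]])/1e3
A=np.c_[N[:,0]+1j*N[:,1]][:,0];B=C[:,0]+1j*C[:,1]
c=B.mean();r=np.vdot(A,B-c)/np.vdot(A,A);print('centre',c,'scale',abs(r),'yaw',np.degrees(np.angle(r)))
th=np.angle(r)
def jigf(u,v,z):
    q=ray(p,u,v,z,s)[:2];w=(q[0]+1j*q[1]-c)*np.exp(-1j*th);return np.round([w.real*1e3,w.imag*1e3],1)
for n,u,v,z in(('slot-x',241.2,205.4,.072),('slot+x',271.4,205.4,.072),('slotTop',256.3,198.7,.072),('slotBot',256.3,212.2,.072),('tooth',251,203,.066),('hsTL',217,184.5,.072),('hsTR',303,186,.072),('hsBL',217,224.5,.072),('hsBR',302,225.5,.072),('phone_bot',250,315.3,.02),('phone_top',220,258,.02),('fixjaw',250,316.5,.03),('wing',200,248.5,.04),('blockfront',255,261.5,.062)):
    print(n,jigf(u,v,z),np.round(ray(p,u,v,z,s)[:2],4))
E
```

```text
[[ 0.4114 -0.063 ]
 [ 0.6482 -0.07  ]
 [ 0.6425 -0.2881]
 [ 0.4036 -0.2808]]
centre (0.5264377542766868-0.1754794216918093j) scale 0.9914203444011749 yaw -1.7445593914857918
slot-x [-15.3  66.5] [ 0.5132 -0.1086]
slot+x [ 9.9 67.2] [ 0.5384 -0.1086]
slotTop [-2.8 72.7] [ 0.5258 -0.1027]
slotBot [-2.5 60.8] [ 0.5258 -0.1146]
tooth [-7.2 66.8] [ 0.5213 -0.1085]
hsTL [-35.4  84. ] [ 0.4936 -0.0904]
hsTR [35.1 84.8] [ 0.5641 -0.0918]
hsBL [-35.6  48.7] [ 0.4924 -0.1257]
hsBR [36.7 50. ] [ 0.5647 -0.1267]
phone_bot [ -5.4 -79.7] [ 0.5186 -0.255 ]
phone_top [-38.4 -10.3] [ 0.4877 -0.1846]
fixjaw [ -5.3 -73.8] [ 0.5189 -0.2491]
wing [-55.8   9.9] [ 0.471  -0.1638]
blockfront [-2.2  9.3] [ 0.5245 -0.1661]
```

Request:
move_arm(targets=[[[170, 0, -30], [0, 0, 0], -1], [[340, -5, -30], [0, 0, 0], -1], [[340, -5, -30], [0, 0, 0], -1], [[340, -5, -30], [0, 0, 0], -1], [[340, -5, -30], [0, 0, 0], -1]])

```text
clock: 3.08
tcp_pos: [0.5226, 0.2196, 0.2285]
orientation: [0.0, 0.71, 0.704, 0.0]
wrist_force: [1.5, -0.3, 0.7]
finger_gap: 0.0854
grip_force: 0.0
```

Request:
move_arm(targets=[[[0, 0, 0], [0, 0, 0], -1], [[0, 0, 0], [0, 0, 0], -1]])

```text
clock: 3.32
tcp_pos: [0.5224, 0.2182, 0.2279]
orientation: [0.0, 0.71, 0.705, -0.0]
wrist_force: [-0.1, -0.1, 0.1]
finger_gap: 0.0852
grip_force: 0.0
```

```bash
sed -i 's/^go.*/go([.522,.238,.1],90)/' b.py; python3 b.py barw bar socket stand; python3 - <<'E'
import cv2
a=cv2.imread('pics/barw.png')
cv2.imwrite('pics/barc.png',cv2.resize(a[90:310,130:390],None,fx=2.7,fy=2.7,interpolation=cv2.INTER_CUBIC))
E
```

```text
bar [0.3704 0.2428 0.0162] 0.74 [109. 140.]
bar [0.5177 0.2411 0.0439] 0.58 [251. 145.]
socket [0.3936 0.3267 0.0351] 0.89 [114.  50.]
stand [0.3898 0.3593 0.0035] 0.96 [119.  18.]
stand [0.5228 0.2823 0.0033] 0.93 [256.  99.]
t 3.52 shift [ 20.8  -0.9 128. ] turn [-0.    0.   -0.05] wf [ 0.1  0.5 -0. ] tcp [0.5227 0.2173 0.228 ] gap 0.0853
```

View pics/barc.png

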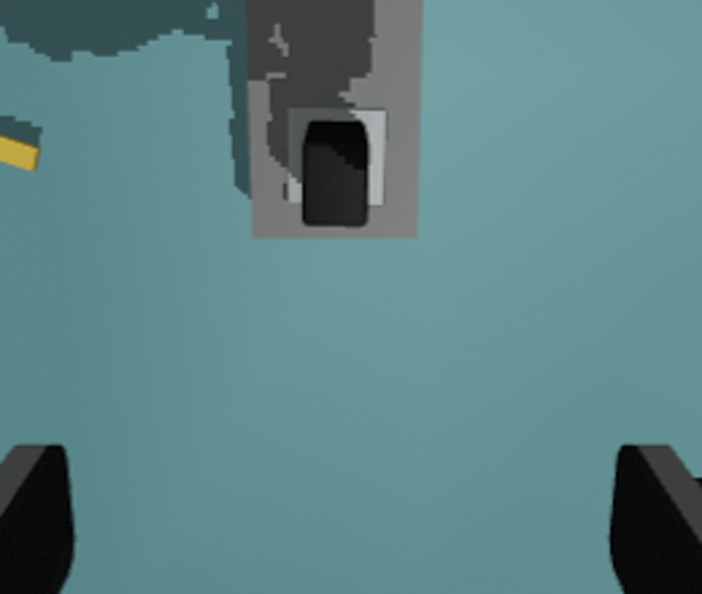

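Black bar confirmed in the larger stand: in the crop its flange spans cols 287–386, rows 108–207, and the yellow one is off to the left.

```bash
python3 - <<'E'
from h import *
p=np.load('w.npy',allow_pickle=True).item();s=np.load('s.npy',allow_pickle=True).item()
for n,u,v,z in(('fTL',287,108,.05),('fTR',386.5,108,.05),('fBR',384.5,207,.05),('fBL',288,204,.05),('hBL',303,225,.1),('hBR',368,225,.1),('sBL',253,238,.045),('sBR',417,238,.045),('sL',248.5,80,.045),('sR',421.5,60,.045)):
    print(n,np.round(ray(p,130+u/2.7,90+v/2.7,z,s),4))
E
```

```text
fTL [0.5042 0.2563 0.05  ]
fTR [0.5384 0.2561 0.05  ]
fBR [0.538  0.2214 0.05  ]
fBL [0.5038 0.2226 0.05  ]
hBL [0.5112 0.2271 0.1   ]
hBR [0.5308 0.227  0.1   ]
sBL [0.4905 0.209  0.045 ]
sBR [0.5501 0.2087 0.045 ]
sL [0.4908 0.2653 0.045 ]
sR [0.5505 0.2717 0.045 ]
```

Request:
move_arm(targets=[[[22, -2, 60], [0, 0, -0.05], -1], [[22, -2, 110], [0, 0, -0.05], -1], [[22, -2, 145], [0, 0, -0.05], -1], [[22, -2, 168], [0, 0, -0.05], -1], [[22, -2, 168], [0, 0, -0.05], -1]])

```text
clock: 4.15
tcp_pos: [0.5191, 0.2393, 0.0581]
orientation: [-0.001, 0.707, 0.707, -0.002]
wrist_force: [-0.1, -0.2, -0.1]
finger_gap: 0.0853
grip_force: 0.0
```

Request:
move_arm(targets=[[[0, 0, 0], [0, 0, 0], 1], [[0, 0, 0], [0, 0, 0], 1], [[0, 0, 0], [0, 0, 0], 1], [[0, 0, 0], [0, 0, 0], 1], [[0, 0, 0], [0, 0, 0], 1]], squeeze=60)

```text
clock: 4.78
tcp_pos: [0.5212, 0.2413, 0.0609]
orientation: [0.0, 0.706, 0.708, 0.001]
wrist_force: [0.1, -0.5, 5.5]
finger_gap: 0.0195
grip_force: 59.2
```

```bash
python3 -c "
from h import *
env.read_camera('top');go([.5258,-.1086,.20],88.26);print(env.get_state()['orientation'])"
```

```text
t 4.83 shift [-349.9    3.9 -139.2] turn [ 0.01 -0.    0.19] wf [-0.1 -0.5  6.4] tcp [0.5212 0.2413 0.0609] gap 0.0194
[4.65659995e-04 7.06199295e-01 7.08012592e-01 7.12818935e-04]
```

Request:
move_arm(targets=[[[0, 0, -15], [0, 0, 0], 1], [[0, 0, -40], [0, 0, 0], 1], [[0, 0, -80], [0, 0, 0], 1], [[0, 0, -120], [0, 0, 0], 1], [[0, 0, -120], [0, 0, 0], 1]])

```text
clock: 5.45
tcp_pos: [0.5227, 0.2418, 0.1842]
orientation: [0.002, 0.706, 0.708, 0.003]
wrist_force: [0.5, 0.3, -1.6]
finger_gap: 0.0193
grip_force: 58.7
```

```bash
python3 -c "
from h import *
go([.5258,-.1086,.18],88.26);s=env.get_state();print(s['wrist_force'],s['orientation'])"
```

```text
t 5.45 shift [-350.4    2.2    3.5] turn [ 0.04 -0.01  0.19] wf [ 0.5  0.3 -1.6] tcp [0.5227 0.2418 0.1842] gap 0.0193
[ 0.45737056  0.33547624 -1.58564504] [0.00165531 0.70621527 0.70798877 0.00302723]
```

Request:
move_arm(targets=[[[-60, 0, 0], [0, 0, 0.1], 1], [[-120, 1, 0], [0, 0, 0.19], 1], [[-180, 2, 0], [0, 0, 0.19], 1], [[-240, 2, 0], [0, 0, 0.19], 1], [[-300, 2, 0], [0, 0, 0.19], 1]])

```text
clock: 6.08
tcp_pos: [0.5223, -0.0606, 0.1791]
orientation: [-0.001, 0.718, 0.696, -0.0]
wrist_force: [1.0, -0.3, -1.6]
finger_gap: 0.0195
grip_force: 58.7
```

Request:
move_arm(targets=[[[-45, 0, 3], [0, 0, 0], 1], [[-45, 0, 20], [0, 0, 0], 1], [[-45, 0, 24], [0, 0, 0], 1], [[-45, 0, 24], [0, 0, 0], 1]])

```text
clock: 6.58
tcp_pos: [0.5213, -0.1032, 0.1554]
orientation: [-0.001, 0.718, 0.696, -0.0]
wrist_force: [0.3, 0.9, -0.9]
finger_gap: 0.0195
grip_force: 58.7
```

```bash
sed -i 's/^go.*/go([.5258,-.1086,.16],88.26)/' b.py; python3 b.py hov slot blade_tip bar; python3 - <<'E'
import cv2
a=cv2.imread('pics/hov.png')
cv2.imwrite('pics/hovc.png',cv2.resize(a[130:330,156:356],None,fx=3,fy=3,interpolation=cv2.INTER_CUBIC))
E
```

```text
slot [ 0.5248 -0.1092  0.072 ] 0.92 [262. 209.]
blade_tip [ 0.5164 -0.1055  0.1   ] 0.88 [248. 219.]
bar [ 0.5185 -0.1041  0.1377] 0.77 [251. 243.]
t 6.78 shift [-5.1  3.6 -3.5] turn [0. 0. 0.] wf [ 0.5  0.5 -0.8] tcp [ 0.5223 -0.1034  0.1565] gap 0.0194
```

View pics/hovc.png

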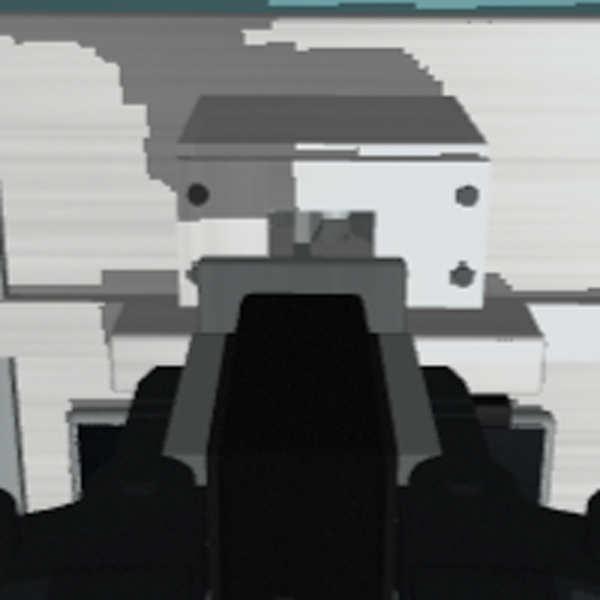

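```bash
python3 - <<'E'
from h import *
p=np.load('w.npy',allow_pickle=True).item();s=np.load('s.npy',allow_pickle=True).item()
zt=s['tcp_pos'][2];print(s['tcp_pos'])
g=cv2.cvtColor(p['pixels'],cv2.COLOR_RGB2GRAY)
print(g[202:232,270].tolist(),g[210:245,286].tolist());print(g[206,240:290].tolist());print(g[230,215:300].tolist())
L=ray(p,156+200/3,216,zt-.0159,s);Rr=ray(p,156+405/3,216,zt-.0159,s)
print('flange',L,Rr,'centre',(L[0]+Rr[0])/2,L[1]-.017)
for u,v in((156+269/3,204),(156+376/3,204),(263,200.3)): print('slot',ray(p,u,v,.072,s))
for d in(3,9,-9):print(d)
E
```

```text
[ 0.5212581  -0.10324562  0.15538406]
[165, 88, 87, 87, 87, 84, 78, 79, 84, 86, 88, 89, 88, 79, 65, 71, 81, 89, 90, 90, 90, 91, 90, 90, 90, 83, 8, 7, 10, 9] [223, 223, 223, 223, 219, 174, 67, 72, 83, 89, 92, 92, 92, 92, 91, 92, 92, 91, 92, 92, 92, 91, 91, 92, 90, 91, 90, 92, 90, 91, 87, 63, 68, 68, 68]
[221, 221, 221, 221, 206, 140, 88, 88, 88, 89, 89, 88, 88, 93, 118, 138, 138, 138, 132, 109, 97, 86, 67, 80, 91, 91, 90, 90, 89, 88, 87, 86, 80, 72, 71, 70, 71, 72, 72, 73, 128, 202, 224, 223, 223, 223, 224, 224, 224, 224]
[125, 188, 206, 205, 205, 209, 187, 103, 91, 93, 92, 92, 90, 90, 89, 90, 90, 91, 90, 90, 83, 54, 6, 7, 7, 8, 8, 10, 10, 7, 9, 8, 9, 8, 8, 10, 7, 7, 8, 9, 9, 8, 8, 7, 7, 8, 7, 7, 7, 6, 9, 9, 9, 8, 9, 10, 8, 7, 9, 8, 6, 28, 65, 89, 90, 90, 92, 91, 92, 92, 92, 92, 92, 93, 93, 100, 164, 223, 223, 223, 223, 223, 223, 224, 223]
flange [ 0.50526181 -0.08833829  0.13948406] [ 0.53905511 -0.08927221  0.13948406] centre 0.522158459293399 -0.10533828871624593
slot [ 0.51383935 -0.10518503  0.072     ]
slot [ 0.53870478 -0.10587505  0.072     ]
slot [ 0.52598748 -0.10280647  0.072     ]
3
9
-9
```

Request:
move_arm(targets=[[[-3.3, -5.6, 0], [0, 0, 0], 1], [[-3.3, -5.6, 15], [0, 0, 0], 1], [[-3.3, -5.6, 22], [0, 0, 0], 1], [[-3.3, -5.6, 22], [0, 0, 0], 1]])

```text
clock: 7.28
tcp_pos: [0.5154, -0.1068, 0.1328]
orientation: [-0.001, 0.718, 0.696, -0.001]
wrist_force: [-0.1, -0.4, -0.6]
finger_gap: 0.019
grip_force: 58.7
```

```bash
sed -i 's/^go.*/go([.5258,-.1086,.117],88.26)/' b.py; python3 b.py hov2 slot blade_tip; python3 - <<'E'
import cv2
a=cv2.imread('pics/hov2.png')
cv2.imwrite('pics/hov2c.png',cv2.resize(a[150:250,206:306],None,fx=6,fy=6,interpolation=cv2.INTER_CUBIC))
E
```

```text
slot [ 0.5268 -0.1089  0.075 ] 0.92 [275. 217.]
blade_tip [ 0.5132 -0.1076  0.0761] 0.64 [253. 216.]
t 7.42 shift [-1.2  9.5 17.1] turn [ 0.  0. -0.] wf [-1.  -0.1 -1.7] tcp [ 0.5164 -0.1071  0.1341] gap 0.0197
```

View pics/hov2c.png

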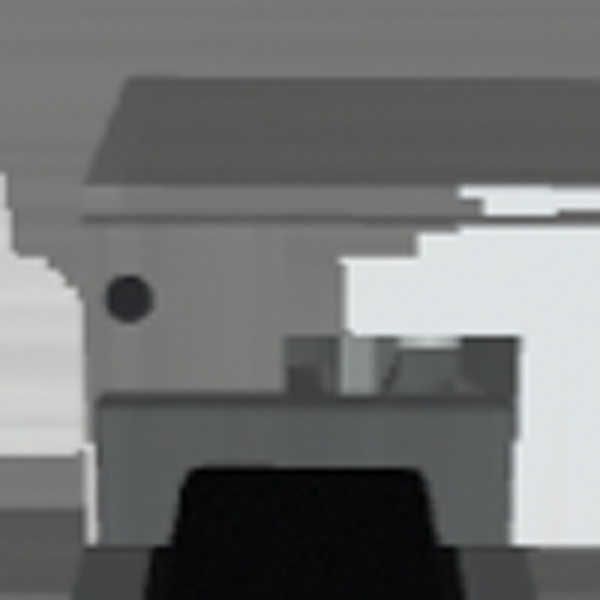

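```bash
python3 - <<'E'
from h import *
p=np.load('w.npy',allow_pickle=True).item();s=np.load('s.npy',allow_pickle=True).item()
zt=s['tcp_pos'][2];print(s['tcp_pos'])
A=ray(p,257,216.1,zt-.0159,s);B=ray(p,273,205.7,.072,s);D=ray(p,156+100/1,200,.072,s)
print(A,B,'need',B[:2]-np.array([0,.006])-(A[:2]-np.array([0,.017])))
E
```

```text
[ 0.51535502 -0.10677701  0.132777  ]
[ 0.5163473  -0.09239144  0.116877  ] [ 0.5260688  -0.10268515  0.072     ] need [0.0097215  0.00070629]
```

Request:
move_arm(targets=[[[0.8, 0.4, 0], [0, 0, 0], 1], [[0.8, 0.4, 5], [0, 0, 0], 1], [[0.8, 0.4, 8], [0, 0, 0], 1], [[0.8, 0.4, 8], [0, 0, 0], 1]])

```text
clock: 7.92
tcp_pos: [0.5163, -0.1062, 0.1256]
orientation: [-0.0, 0.718, 0.696, -0.0]
wrist_force: [-0.3, -0.3, -1.7]
finger_gap: 0.0195
grip_force: 58.7
```

Request:
move_arm(targets=[[[0, 0, 4], [0, 0, 0], 1], [[0, 0, 8], [0, 0, 0], 1], [[0, 0, 8], [0, 0, 0], 1]])

```text
clock: 8.3
tcp_pos: [0.5163, -0.1061, 0.1175]
orientation: [-0.0, 0.718, 0.696, -0.0]
wrist_force: [1.0, 0.1, -0.5]
finger_gap: 0.0191
grip_force: 58.7
```

```bash
python3 -c "
from h import *
go([.5258,-.1086,.117],88.26)"
```

```text
t 8.3 shift [-2.2  9.6  0.5] turn [-0. -0. -0.] wf [ 1.   0.1 -0.5] tcp [ 0.5163 -0.1061  0.1175] gap 0.0191
```

Request:
move_arm(targets=[[[0, 4, 0], [0, 0, 0], 1], [[0, 8, 0], [0, 0, 0], 1], [[0, 12, 0], [0, 0, 0], 1], [[0, 16, 0], [0, 0, 0], 1]])

```text
clock: 8.8
tcp_pos: [0.5321, -0.1066, 0.1175]
orientation: [-0.001, 0.718, 0.696, -0.001]
wrist_force: [-4.5, 0.9, -1.7]
finger_gap: 0.0193
grip_force: 58.6
```

Request:
move_arm(targets=[[[0, 2, 0], [0, 0, 0], 1], [[0, 3, 0], [0, 0, 0], 1], [[0, 3, 0], [0, 0, 0], 1]])

```text
clock: 9.18
tcp_pos: [0.5359, -0.1068, 0.118]
orientation: [0.0, 0.718, 0.696, 0.0]
wrist_force: [-3.5, 1.0, -0.8]
finger_gap: 0.0196
grip_force: 58.9
```

```bash
python3 -c "
from h import *
go([.5258,-.1086,.117],88.26)"
```

```text
t 9.18 shift [ -2.1 -10.    1. ] turn [ 0. -0. -0.] wf [-3.5  1.  -0.8] tcp [ 0.5359 -0.1068  0.118 ] gap 0.0196
```

Request:
move_arm(targets=[[[0, -1, 0], [0, 0, 0], 1], [[0, -1, -10], [0, 0, 0], 1], [[0, -1, -18], [0, 0, 0], 1], [[0, -10, -18], [0, 0, 0], 1], [[0, -19, -18], [0, 0, 0], 1]])

```text
clock: 9.8
tcp_pos: [0.5161, -0.1062, 0.1361]
orientation: [0.0, 0.718, 0.696, 0.0]
wrist_force: [0.5, 0.5, 0.3]
finger_gap: 0.0192
grip_force: 59.0
```

```bash
sed -i 's/^go.*/go([.5163,-.1061,.1355],88.26)/' b.py; python3 b.py hov3 slot blade_tip; python3 - <<'E'
from h import *
p=np.load('w.npy',allow_pickle=True).item()
g=cv2.cvtColor(p['pixels'],cv2.COLOR_RGB2GRAY)
print(g[208,245:300].tolist());print(g[213,245:300].tolist());print(g[196:222,285].tolist())
print(g[230,215:300].tolist())
E
```

```text
slot [ 0.5232 -0.1117  0.0755] 0.79 [267. 220.]
blade_tip [ 0.5089 -0.1044  0.0817] 0.81 [244. 213.]
t 9.95 shift [0.  0.5 0.3] turn [-0. -0. -0.] wf [ 0.4 -0.4 -0.9] tcp [ 0.5158 -0.1061  0.1358] gap 0.0188
[124, 123, 122, 121, 121, 122, 115, 92, 86, 85, 86, 87, 82, 79, 80, 80, 102, 134, 139, 139, 139, 137, 121, 97, 97, 91, 81, 91, 91, 92, 91, 91, 91, 91, 90, 83, 73, 72, 71, 70, 72, 73, 73, 72, 72, 128, 203, 225, 224, 224, 224, 224, 224, 224, 224]
[124, 123, 122, 121, 121, 122, 115, 92, 80, 65, 65, 65, 65, 67, 76, 87, 105, 137, 139, 138, 140, 136, 117, 87, 73, 85, 88, 89, 90, 89, 88, 86, 82, 77, 78, 87, 87, 88, 85, 76, 74, 72, 72, 73, 74, 150, 224, 224, 224, 225, 224, 224, 224, 224, 224]
[224, 224, 224, 224, 224, 224, 224, 224, 215, 106, 72, 72, 72, 72, 72, 71, 71, 74, 76, 79, 67, 73, 83, 92, 93, 93]
[119, 119, 119, 118, 157, 210, 184, 105, 91, 93, 92, 93, 91, 90, 89, 90, 91, 90, 91, 91, 83, 55, 7, 9, 8, 7, 9, 7, 8, 9, 8, 8, 8, 8, 8, 8, 9, 9, 9, 7, 9, 9, 9, 7, 9, 8, 7, 8, 8, 7, 10, 8, 11, 9, 7, 8, 8, 9, 8, 7, 9, 28, 66, 89, 90, 91, 92, 92, 93, 93, 92, 92, 92, 93, 93, 99, 164, 224, 224, 224, 224, 224, 223, 224, 224]
```

Request:
move_arm(targets=[[[0, 0, 8], [0, 0, 0], 1], [[0, 0, 14], [0, 0, 0], 1], [[0, 0, 18.5], [0, 0, 0], 1], [[0, 0, 18.5], [0, 0, 0], 1]])

```text
clock: 10.45
tcp_pos: [0.5163, -0.1061, 0.1168]
orientation: [-0.001, 0.718, 0.696, -0.0]
wrist_force: [-0.5, -0.4, -1.4]
finger_gap: 0.0193
grip_force: 59.0
```

Request:
move_arm(targets=[[[0, 4, 0], [0, 0, 0], 1], [[0, 8, 0], [0, 0, 0], 1], [[0, 12, 0], [0, 0, 0], 1], [[0, 16, 0], [0, 0, 0], 1]])

```text
clock: 10.95
tcp_pos: [0.5319, -0.1066, 0.1171]
orientation: [-0.001, 0.718, 0.696, -0.001]
wrist_force: [-5.2, -0.5, -2.2]
finger_gap: 0.0194
grip_force: 58.9
```

Request:
move_arm(targets=[[[0, 2, 0], [0, 0, 0], 1], [[0, 3, 0], [0, 0, 0], 1], [[0, 3, 0], [0, 0, 0], 1]])

```text
clock: 11.32
tcp_pos: [0.5348, -0.1066, 0.1167]
orientation: [-0.001, 0.718, 0.696, -0.001]
wrist_force: [-5.3, 0.3, -1.3]
finger_gap: 0.0191
grip_force: 58.9
```

Request:
move_arm(targets=[[[0, -1, 0], [0, 0, 0], 1], [[0, -1, -10], [0, 0, 0], 1], [[0, -10, -30], [0, 0, 0], 1], [[-30, -19, -30], [0, 0, 0], 1], [[-75, -19, -30], [0, 0, 0], 1]])

```text
clock: 11.95
tcp_pos: [0.5161, -0.1817, 0.1497]
orientation: [0.002, 0.717, 0.697, 0.001]
wrist_force: [1.0, 0.5, -1.1]
finger_gap: 0.0195
grip_force: 59.2
```

```bash
sed -i 's/^go.*/go([.5163,-.1061,.1355],88.26)/' b.py; python3 b.py jaw2 phone; python3 - <<'E'
import cv2
a=cv2.imread('pics/jaw2.png')
cv2.imwrite('pics/jaw2c.png',cv2.resize(a[120:320,120:386],None,fx=3,fy=3,interpolation=cv2.INTER_CUBIC))
E
```

```text
phone [ 0.5248 -0.2225  0.0097] 0.93 [266. 224.]
phone [ 0.5142 -0.1851  0.1303] 0.7 [252. 246.]
t 12.05 shift [79.6 -3.2 13.6] turn [ 0.03  0.02 -0.02] wf [-0.4  0.  -1.1] tcp [ 0.5167 -0.1857  0.1494] gap 0.0194
```

View pics/jaw2c.png

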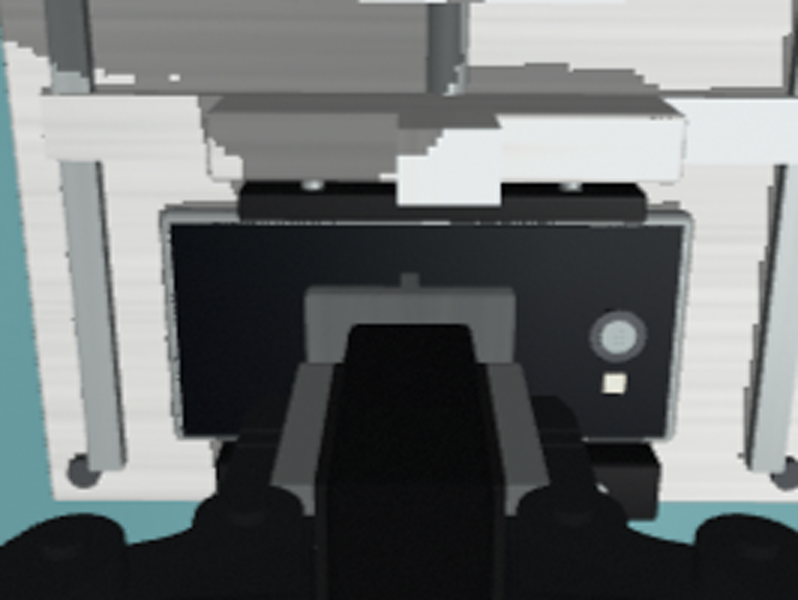

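```bash
python3 - <<'E'
from h import *
p=np.load('w.npy',allow_pickle=True).item()
g=cv2.cvtColor(p['pixels'],cv2.COLOR_RGB2GRAY)
for u in(180,190,195,330,334): print(u,'r150-205',g[150:205,u].tolist(),'\n   r258-300',g[258:300,u].tolist())
for u in(210,240,300,325): print(u,'r150-205',g[150:205,u].tolist())
E
```

```text
180 r150-205 [115, 121, 215, 217, 219, 219, 219, 219, 217, 216, 216, 214, 214, 215, 217, 218, 216, 215, 218, 219, 218, 217, 216, 218, 220, 220, 220, 221, 221, 220, 220, 219, 218, 216, 213, 213, 212, 187, 124, 83, 98, 125, 141, 144, 82, 16, 15, 15, 16, 15, 17, 16, 15, 17, 15] 
   r258-300 [112, 138, 136, 129, 82, 103, 132, 139, 164, 218, 218, 218, 217, 215, 214, 216, 214, 212, 213, 216, 219, 221, 219, 218, 219, 215, 211, 207, 192, 144, 144, 144, 144, 144, 145, 145, 144, 144, 136, 63, 19, 18]
190 r150-205 [115, 96, 124, 125, 126, 119, 102, 103, 122, 124, 125, 126, 125, 126, 126, 135, 182, 199, 196, 197, 198, 199, 202, 202, 201, 197, 190, 163, 189, 191, 210, 220, 218, 217, 213, 213, 205, 129, 126, 95, 96, 124, 140, 143, 75, 17, 18, 18, 18, 17, 18, 18, 17, 17, 17] 
   r258-300 [14, 14, 14, 12, 13, 14, 22, 75, 143, 129, 129, 141, 195, 193, 192, 193, 193, 190, 214, 215, 219, 221, 220, 218, 219, 211, 176, 89, 19, 18, 19, 19, 18, 20, 19, 18, 19, 19, 19, 18, 18, 19]
195 r150-205 [115, 91, 92, 93, 92, 92, 93, 107, 123, 124, 126, 127, 127, 128, 128, 127, 126, 123, 121, 121, 123, 143, 217, 219, 
[... 1538 characters left out ...]
 127, 127, 128, 127, 123, 121, 121, 122, 122, 124, 125, 125, 125, 125, 124, 122, 108, 67, 9, 13, 9, 14, 32, 39, 38, 37, 38, 37, 37, 36, 60, 123, 30, 28, 29, 28, 29, 29, 29, 29, 28, 29]
300 r150-205 [123, 100, 92, 93, 94, 92, 93, 106, 165, 211, 232, 233, 233, 233, 233, 232, 233, 232, 231, 229, 230, 231, 232, 232, 232, 233, 233, 232, 231, 219, 175, 9, 10, 9, 11, 28, 49, 49, 48, 47, 46, 46, 45, 50, 69, 37, 47, 46, 45, 45, 45, 45, 46, 45, 45]
325 r150-205 [124, 107, 92, 93, 94, 92, 93, 104, 159, 208, 233, 233, 233, 233, 233, 233, 233, 233, 233, 232, 233, 233, 232, 232, 232, 233, 233, 233, 232, 227, 186, 10, 9, 8, 9, 27, 54, 52, 51, 51, 50, 50, 48, 72, 132, 78, 49, 49, 49, 48, 48, 48, 48, 48, 48]
```

Request:
move_arm(targets=[[[40, -1.5, 0], [0, 0, 0], 1], [[79.6, -3, 0], [0, 0, 0], 1], [[79.6, -3, 0], [0, 0, 0], 1], [[79.6, -3, 0], [0, 0, 0], 1]])

```text
clock: 12.55
tcp_pos: [0.5151, -0.1017, 0.1485]
orientation: [0.001, 0.718, 0.696, 0.001]
wrist_force: [-0.7, 0.7, -0.2]
finger_gap: 0.0193
grip_force: 59.2
```

```bash
cp w.npy w1.npy; cp s.npy s1.npy; python3 b.py hov4 slot; python3 - <<'E'
from h import *
p=np.load('w.npy',allow_pickle=True).item()
g=cv2.cvtColor(p['pixels'],cv2.COLOR_RGB2GRAY)
for u in(195,200,318,325,332,338): print(u,'r220-290',g[220:290,u].tolist())
print(g[208,245:300].tolist())
E
```

```text
slot [ 0.5261 -0.1094  0.0732] 0.63 [272. 215.]
t 12.65 shift [-3.7  1.8 12.5] turn [ 0.01  0.   -0.01] wf [-0.5  0.2 -1. ] tcp [ 0.5146 -0.1023  0.148 ] gap 0.0196
195 r220-290 [208, 210, 209, 204, 202, 202, 201, 201, 200, 203, 205, 203, 192, 119, 118, 118, 121, 121, 121, 118, 106, 84, 85, 110, 177, 180, 181, 181, 179, 183, 199, 198, 197, 199, 200, 201, 198, 200, 203, 201, 200, 199, 204, 206, 205, 204, 203, 201, 198, 196, 197, 189, 121, 113, 58, 65, 79, 73, 35, 17, 18, 15, 17, 16, 17, 17, 15, 15, 17, 15]
200 r220-290 [207, 210, 209, 205, 203, 202, 201, 200, 200, 202, 204, 203, 192, 118, 118, 118, 120, 121, 120, 117, 105, 84, 85, 95, 115, 117, 118, 117, 113, 107, 94, 99, 87, 83, 88, 114, 156, 177, 183, 180, 162, 125, 116, 54, 47, 17, 16, 18, 24, 17, 17, 17, 18, 18, 16, 15, 17, 17, 16, 16, 16, 17, 14, 17, 15, 16, 17, 17, 16, 17]
318 r220-290 [223, 224, 221, 194, 145, 71, 86, 87, 87, 91, 135, 217, 223, 223, 223, 223, 223, 214, 120, 117, 113, 93, 87, 86, 86, 87, 87, 88, 88, 87, 86, 86, 85, 86, 89, 106, 155, 197, 223, 223, 223, 224, 223, 223, 220, 217, 215, 215, 215, 215, 215, 212, 210, 
[... 625 characters left out ...]
220, 218, 216, 216, 217, 218, 217, 215, 212, 209, 184, 66, 40, 38, 36, 33, 30, 30, 23, 25, 24, 25, 25, 25, 25, 24]
338 r220-290 [213, 215, 219, 219, 218, 211, 210, 212, 210, 208, 206, 206, 207, 208, 210, 210, 207, 208, 205, 118, 114, 94, 87, 92, 111, 87, 87, 87, 87, 87, 86, 86, 85, 85, 88, 105, 146, 162, 223, 223, 223, 223, 223, 223, 221, 219, 217, 218, 218, 217, 217, 215, 213, 210, 185, 87, 86, 110, 130, 139, 48, 27, 26, 26, 24, 26, 25, 25, 26, 23]
[223, 223, 223, 223, 199, 121, 121, 122, 112, 85, 86, 87, 85, 82, 78, 81, 101, 133, 137, 137, 138, 131, 107, 98, 98, 91, 82, 90, 90, 90, 89, 88, 87, 89, 88, 80, 70, 71, 70, 70, 71, 71, 69, 75, 97, 163, 224, 223, 223, 223, 223, 224, 223, 223, 223]
```

View pics/hov4.png

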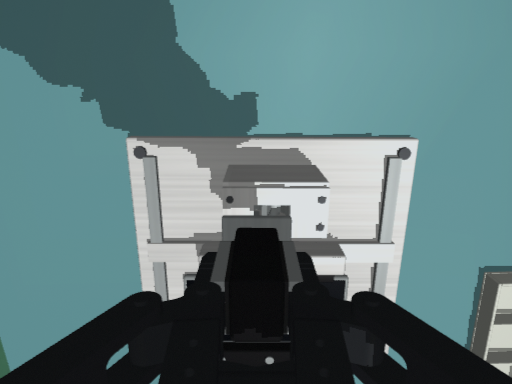

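```bash
python3 - <<'E'
from h import *
from scipy.optimize import brentq
L=lambda f:np.load(f,allow_pickle=True).item()
p1,s1,p4,s4=L('w1.npy'),L('s1.npy'),L('w.npy'),L('s.npy')
print(s1['tcp_pos'],s4['tcp_pos'],s1['orientation'],s4['orientation'])
for n,u,v1,v4 in(('wing front',328,180.3,274.7),('wing rear',328,158.3,255.9),('wingrearbot/carriage',328,151,241)):
    d=lambda z:ray(p1,u,v1,z,s1)[1]-ray(p4,u,v4,z,s4)[1]
    try: z=brentq(d,-.05,.1);print(n,z,ray(p1,u,v1,z,s1))
    except Exception as e: print(n,d(0),d(.05))
print('phone rear top',[round(ray(p1,180,v,.02,s1)[1],4) for v in(189,190,191)],'bottom rear',ray(p1,180,187.4,.012,s1)[1])
print('phone front top',[round(ray(p1,330,v,.02,s1)[1],4) for v in(266,267,267.5)])
print('fixed jaw top edge',[round(ray(p1,330,v,.03,s1)[1],4) for v in(273.5,274.5)], 'rear', ray(p1,330,293.5,.03,s1)[1])
for z in(.026,.028,.03,.032,.035,.04): print(z,'pad rear,front',np.round([ray(p1,325,184.6,z,s1)[1],ray(p1,325,192.9,z,s1)[1]],4),'wing f,r',np.round([ray(p1,325,180.3,z,s1)[1],ray(p1,325,158.4,z,s1)[1]],4))
E
```

```text
[ 0.5160888  -0.18169132  0.14968679] [ 0.5150739  -0.10172147  0.14846625] [0.00232337 0.71696643 0.69710283 0.00117534] [1.33320967e-03 7.17612060e-01 6.96441508e-01 6.16071520e-04]
wing front 0.042097432258432266 [ 0.57125666 -0.17488265  0.04209743]
wing rear 0.0413071253616457 [ 0.57082538 -0.15814741  0.04130713]
wingrearbot/carriage 0.014659269515214499 [ 0.57624729 -0.15752501  0.01465927]
phone rear top [np.float64(-0.1849), np.float64(-0.1858), np.float64(-0.1867)] bottom rear -0.1858156858858055
phone front top [np.float64(-0.2601), np.float64(-0.2611), np.float64(-0.2616)]
fixed jaw top edge [np.float64(-0.2617), np.float64(-0.2627)] rear -0.281648559447326
0.026 pad rear,front [-0.1828 -0.1898] wing f,r [-0.1792 -0.1613]
0.028 pad rear,front [-0.1822 -0.1892] wing f,r [-0.1786 -0.1609]
0.03 pad rear,front [-0.1816 -0.1886] wing f,r [-0.1781 -0.1605]
0.032 pad rear,front [-0.1811 -0.1879] wing f,r [-0.1776 -0.1601]
0.035 pad rear,front [-0.1802 -0.187 ] wing f,r [-0.1767 -0.1594]
0.04 pad rear,front [-0.1788 -0.1855] wing f,r [-0.1754 -0.1584]
```

Request:
move_arm(targets=[[[-3.5, 1.2, 12], [0, 0, 0], 1], [[-3.5, 1.2, 12], [0, 0, 0], 1], [[-3.5, 1.2, 12], [0, 0, 0], 1]])

```text
clock: 13.02
tcp_pos: [0.5146, -0.1054, 0.135]
orientation: [-0.0, 0.718, 0.696, -0.0]
wrist_force: [-0.5, 0.2, -1.5]
finger_gap: 0.0192
grip_force: 59.2
```

```bash
python3 b.py hov5; python3 - <<'E'
from h import *
p=np.load('w.npy',allow_pickle=True).item()
g=cv2.cvtColor(p['pixels'],cv2.COLOR_RGB2GRAY)
print(g[208,245:300].tolist());print(g[213,245:300].tolist());print(g[196:222,285].tolist())
E
```

```text
t 13.07 shift [-0.7  1.5 -0.2] turn [-0.   -0.   -0.01] wf [ 0.8 -0.4 -0.6] tcp [ 0.5148 -0.1054  0.1353] gap 0.0193
[123, 124, 124, 123, 123, 122, 121, 122, 120, 106, 87, 85, 85, 84, 82, 77, 80, 82, 105, 138, 137, 138, 143, 136, 94, 100, 99, 112, 141, 156, 164, 173, 179, 181, 172, 167, 146, 83, 73, 71, 70, 69, 71, 72, 71, 70, 75, 85, 149, 224, 224, 224, 224, 224, 224]
[123, 123, 123, 123, 122, 121, 121, 122, 108, 64, 65, 65, 64, 66, 76, 88, 87, 89, 109, 138, 137, 136, 143, 137, 92, 90, 66, 73, 86, 91, 91, 91, 90, 88, 86, 88, 87, 85, 77, 72, 70, 69, 70, 71, 71, 70, 75, 98, 162, 224, 224, 224, 224, 224, 224]
[224, 224, 224, 224, 224, 224, 224, 224, 224, 221, 176, 70, 70, 70, 70, 69, 69, 70, 73, 74, 66, 72, 83, 91, 93, 92]
```

Request:
move_arm(targets=[[[-0.7, 1.5, 0], [0, 0, 0], 1], [[-0.7, 1.5, 8], [0, 0, 0], 1], [[-0.7, 1.5, 14], [0, 0, 0], 1], [[-0.7, 1.5, 18], [0, 0, 0], 1], [[-0.7, 1.5, 18], [0, 0, 0], 1]])

```text
clock: 13.7
tcp_pos: [0.516, -0.1057, 0.117]
orientation: [-0.0, 0.718, 0.696, -0.0]
wrist_force: [0.0, -0.1, -1.7]
finger_gap: 0.0196
grip_force: 59.2
```

Request:
move_arm(targets=[[[0, 4, 0], [0, 0, 0], 1], [[0, 8, 0], [0, 0, 0], 1], [[0, 11, 0], [0, 0, 0], 1], [[0, 11, 0], [0, 0, 0], 1]])

```text
clock: 14.2
tcp_pos: [0.526, -0.106, 0.1173]
orientation: [-0.001, 0.718, 0.696, -0.001]
wrist_force: [-5.1, -0.2, 1.5]
finger_gap: 0.0196
grip_force: 59.6
```

Request:
move_arm(targets=[[[0, -1, 0], [0, 0, 0], 1], [[0, -1, -10], [0, 0, 0], 1], [[0, -5, -32], [0, 0, 0], 1], [[-40, -9, -32], [0, 0, 0], 1], [[-75, -9, -32], [0, 0, 0], 1]])

```text
clock: 14.82
tcp_pos: [0.5177, -0.1822, 0.1514]
orientation: [0.002, 0.718, 0.697, 0.001]
wrist_force: [0.1, -0.7, -1.6]
finger_gap: 0.0193
grip_force: 59.3
```

Request:
move_arm(targets=[[[0, 0, 0], [0, 0, 0], 1], [[0, 0, 0], [0, 0, 0], 1]])

```text
clock: 15.08
tcp_pos: [0.5167, -0.181, 0.1501]
orientation: [0.001, 0.718, 0.696, 0.0]
wrist_force: [-0.3, -0.7, -0.4]
finger_gap: 0.0192
grip_force: 59.3
```

```bash
python3 b.py jaw3; python3 - <<'E'
from h import *
p=np.load('w.npy',allow_pickle=True).item();s=np.load('s.npy',allow_pickle=True).item();print(s['tcp_pos'])
g=cv2.cvtColor(p['pixels'],cv2.COLOR_RGB2GRAY)
for u in(180,190,324,328,334): print(u,'r140-205',g[140:205,u].tolist(),'\n   r258-300',g[258:300,u].tolist())
E
```

```text
t 15.12 shift [74.4 -2.5 14.5] turn [ 0.01  0.   -0.  ] wf [-0.6  0.5 -0.8] tcp [ 0.5165 -0.1806  0.15  ] gap 0.0193
[ 0.51670706 -0.18100941  0.15012921]
180 r140-205 [130, 129, 128, 128, 127, 144, 216, 219, 220, 220, 207, 127, 127, 123, 102, 162, 212, 216, 218, 218, 217, 216, 215, 213, 212, 211, 213, 214, 215, 215, 214, 216, 218, 217, 215, 213, 214, 219, 220, 220, 219, 219, 218, 217, 214, 213, 211, 213, 206, 124, 95, 95, 123, 139, 143, 81, 15, 16, 15, 16, 16, 16, 15, 18, 16] 
   r258-300 [136, 136, 134, 133, 127, 92, 97, 129, 139, 163, 216, 216, 217, 216, 213, 212, 214, 212, 210, 211, 215, 218, 220, 218, 218, 217, 211, 208, 202, 171, 143, 143, 143, 143, 143, 143, 142, 143, 135, 62, 17, 19]
190 r140-205 [130, 129, 128, 127, 127, 126, 128, 129, 130, 129, 127, 126, 126, 122, 92, 109, 123, 124, 122, 115, 98, 114, 120, 123, 136, 186, 186, 188, 206, 205, 200, 196, 195, 196, 197, 199, 199, 201, 198, 194, 191, 190, 187, 195, 215, 212, 212, 203, 127, 125, 95, 95, 122, 139, 143, 73, 17, 18, 18, 19, 18, 17, 18, 18, 16] 
   r258-300 [14, 13, 13, 14, 13, 12, 13, 36, 96, 139, 141, 194, 193, 193,
[... 908 characters left out ...]
9, 48, 48, 48, 48, 48] 
   r258-300 [35, 35, 34, 33, 32, 33, 32, 41, 72, 77, 23, 8, 10, 9, 8, 10, 12, 20, 32, 43, 42, 42, 40, 40, 39, 38, 38, 37, 36, 35, 34, 34, 29, 23, 20, 23, 31, 19, 18, 18, 18, 19]
334 r140-205 [214, 216, 217, 218, 218, 219, 218, 217, 220, 223, 212, 125, 125, 123, 107, 92, 92, 93, 92, 91, 98, 137, 194, 227, 231, 231, 231, 231, 232, 232, 231, 231, 232, 231, 231, 231, 232, 231, 231, 231, 232, 231, 228, 187, 118, 95, 51, 63, 55, 52, 51, 51, 54, 61, 107, 177, 50, 50, 49, 49, 48, 49, 48, 49, 48] 
   r258-300 [36, 35, 34, 35, 33, 33, 33, 41, 89, 141, 23, 8, 8, 10, 9, 10, 13, 19, 32, 43, 42, 42, 41, 40, 40, 39, 38, 37, 37, 36, 35, 34, 33, 33, 32, 46, 100, 154, 151, 123, 32, 18]
```

```bash
python3 - <<'E'
import cv2
g=cv2.cvtColor(cv2.imread('pics/jigw.png'),cv2.COLOR_BGR2GRAY)
for u in(208,220,300,306): print(u,'r225-275',g[225:275,u].tolist(),'\n  r305-330',g[305:330,u].tolist())
for u in(190,194,315): print(u,'r245-275',g[245:275,u].tolist(),'\n  r305-330',g[305:330,u].tolist())
E
```

```text
208 r225-275 [82, 84, 84, 83, 82, 82, 82, 89, 123, 169, 194, 199, 199, 200, 199, 196, 191, 190, 192, 196, 197, 198, 196, 192, 164, 23, 8, 9, 16, 26, 25, 26, 25, 24, 23, 10, 14, 15, 14, 14, 14, 11, 12, 13, 11, 11, 13, 12, 11, 12] 
  r305-330 [9, 10, 11, 10, 9, 10, 10, 10, 42, 96, 31, 7, 8, 7, 9, 8, 9, 9, 11, 12, 19, 23, 21, 21, 22]
220 r225-275 [83, 83, 84, 84, 82, 83, 82, 84, 104, 158, 188, 201, 203, 203, 203, 201, 196, 192, 195, 197, 200, 202, 199, 196, 183, 120, 73, 14, 13, 26, 28, 27, 27, 26, 25, 17, 14, 16, 15, 15, 14, 15, 13, 14, 15, 13, 14, 14, 12, 15] 
  r305-330 [12, 10, 11, 11, 12, 12, 10, 10, 19, 47, 59, 8, 7, 10, 9, 8, 8, 9, 7, 10, 18, 21, 23, 24, 22]
300 r225-275 [200, 190, 105, 84, 84, 85, 84, 83, 82, 84, 94, 146, 195, 219, 218, 219, 218, 218, 217, 213, 213, 213, 213, 214, 212, 210, 202, 123, 9, 7, 9, 24, 44, 38, 36, 34, 31, 28, 23, 27, 27, 26, 26, 26, 26, 25, 25, 25, 25, 24] 
  r305-330 [105, 19, 17, 18, 18, 17, 18, 17, 18, 17, 15, 41, 87, 8, 8, 7, 5, 6, 8, 7, 8, 8, 17, 27, 28]
306 r225-275 [89, 84, 84, 84, 84, 84, 84, 83, 82, 82, 91, 128, 156, 218, 219, 218, 218, 218, 
[... 351 characters left out ...]
13, 11, 9, 11, 9, 10, 11, 11, 9] 
  r305-330 [10, 9, 9, 9, 9, 8, 10, 18, 77, 166, 196, 196, 196, 195, 194, 191, 194, 191, 191, 194, 198, 197, 196, 194, 189]
194 r245-275 [187, 186, 190, 199, 199, 198, 188, 115, 112, 96, 67, 91, 116, 121, 61, 12, 11, 12, 12, 10, 12, 11, 11, 12, 12, 11, 12, 11, 10, 9] 
  r305-330 [10, 11, 8, 9, 8, 10, 10, 16, 60, 122, 115, 115, 115, 115, 115, 112, 106, 103, 110, 163, 166, 166, 164, 164, 162]
315 r245-275 [215, 215, 216, 216, 215, 213, 211, 199, 193, 204, 203, 194, 110, 80, 72, 96, 112, 84, 88, 29, 28, 28, 28, 27, 27, 27, 27, 27, 26, 26] 
  r305-330 [19, 18, 22, 34, 33, 37, 51, 55, 73, 72, 74, 95, 132, 186, 198, 199, 199, 203, 201, 200, 197, 195, 196, 196, 197]
```

```bash
python3 - <<'E'
from h import *
L=lambda f:np.load(f,allow_pickle=True).item()
p1,s1,p3,s3=L('w1.npy'),L('s1.npy'),L('w.npy'),L('s.npy')
s0=dict(tcp_pos=np.array([.5257,-.0901,.1997]),orientation=[0,.708,.706,0])
y=lambda p,u,v,z,s:ray(p,u,v,z,s)[1]*1e3
for zw in(.039,.0415,.044):
  for zp in(.026,.029,.032):
    r=[]
    for p,s,u,w,a,b in((p3,s0,306,252.3,255.8,263.2),(p3,s0,208,249.6,253.3,259.9),(p1,s1,325,180.3,184.7,192.9),(p3,s3,326,183.3,186,193.9)):
        r+=[y(p,u,w,zw,s)-y(p,u,a,zp,s),y(p,u,w,zw,s)-y(p,u,b,zp,s)]
    print(zw,zp,'wing-padrear,wing-padfront for 0,0,1,3:',np.round(r,1))
for n,p,s,u,f,ph in(('0',p3,s0,306,327.3,317.3),('3',p3,s3,326,275.8,267.5)):
    print(n,'fixedjaw-phone front',y(p,u,ph,.02,s)-y(p,u,f,.03,s))
for zw in(.0415,): print('wing-fixed', [round(y(p,u,w,zw,s)-y(p,u,f,.03,s),1) for p,s,u,w,f in((p3,s0,306,252.3,327.3),(p1,s1,330,180.3,274.9),(p3,s3,326,183.3,275.8))])
E
```

```text
0.039 0.026 wing-padrear,wing-padfront for 0,0,1,3: [10.5 19.  10.6 18.1  7.2 14.2  5.9 12.6]
0.039 0.029 wing-padrear,wing-padfront for 0,0,1,3: [ 9.  17.3  9.1 16.5  6.4 13.2  5.  11.7]
0.039 0.032 wing-padrear,wing-padfront for 0,0,1,3: [ 7.4 15.7  7.5 14.9  5.5 12.3  4.2 10.7]
0.0415 0.026 wing-padrear,wing-padfront for 0,0,1,3: [11.8 20.2 11.8 19.3  7.9 14.8  6.6 13.3]
0.0415 0.029 wing-padrear,wing-padfront for 0,0,1,3: [10.2 18.6 10.3 17.7  7.  13.9  5.7 12.4]
0.0415 0.032 wing-padrear,wing-padfront for 0,0,1,3: [ 8.7 17.   8.8 16.1  6.2 13.   4.9 11.4]
0.044 0.026 wing-padrear,wing-padfront for 0,0,1,3: [13.  21.5 13.1 20.6  8.6 15.5  7.3 14. ]
0.044 0.029 wing-padrear,wing-padfront for 0,0,1,3: [11.5 19.9 11.5 19.   7.7 14.6  6.4 13.1]
0.044 0.032 wing-padrear,wing-padfront for 0,0,1,3: [ 9.9 18.2 10.  17.4  6.9 13.6  5.6 12.1]
0 fixedjaw-phone front 5.26278496931468
3 fixedjaw-phone front 2.4207837848626355
wing-fixed [np.float64(95.7), np.float64(88.0), np.float64(86.5)]
```

Relative to the fixed jaw the phone no longer moves while the pad compresses, so it is snug. The pad gap has gone from 10 mm to about 5 mm. Now I'll return the bar.

```bash
python3 -c "
from h import *
go([.5212,.2413,.16],90.1)"
```

```text
t 15.12 shift [421.8  -8.2 -10.1] turn [ 0.01  0.   -0.18] wf [-0.6  0.5 -0.8] tcp [ 0.5165 -0.1806  0.15  ] gap 0.0193
```

Request:
move_arm(targets=[[[60, -1, -12], [0, 0, 0], 1], [[120, -2, -12], [0, 0, -0.06], 1], [[180, -4, -12], [0, 0, -0.12], 1], [[240, -5, -12], [0, 0, -0.18], 1], [[300, -6, -12], [0, 0, -0.18], 1]])

```text
clock: 15.75
tcp_pos: [0.5189, 0.1221, 0.162]
orientation: [0.0, 0.706, 0.708, 0.001]
wrist_force: [0.8, -0.4, -0.7]
finger_gap: 0.0191
grip_force: 59.2
```

Request:
move_arm(targets=[[[60, -1, 0], [0, 0, 0], 1], [[115, -2, 0], [0, 0, 0], 1], [[121, -2, 0], [0, 0, 0], 1], [[121, -2, 0], [0, 0, 0], 1], [[121, -2, 0], [0, 0, 0], 1]])

```text
clock: 16.38
tcp_pos: [0.5171, 0.2393, 0.1615]
orientation: [0.0, 0.707, 0.707, -0.0]
wrist_force: [0.1, -0.5, -1.1]
finger_gap: 0.0193
grip_force: 59.2
```

```bash
sed -i 's/^go.*/go([.5212,.2413,.12],90.1)/' b.py; python3 b.py ret socket; python3 - <<'E'
from h import *
p=np.load('w.npy',allow_pickle=True).item();s=np.load('s.npy',allow_pickle=True).item();print(s['tcp_pos'],s['orientation'])
g=cv2.cvtColor(p['pixels'],cv2.COLOR_RGB2GRAY)
print(g[205,200:310].tolist());print(g[180:225,256].tolist());print(g[222,215:300].tolist())
cv2.imwrite('pics/retc.png',cv2.resize(cv2.imread('pics/ret.png')[120:270,176:336],None,fx=4,fy=4,interpolation=cv2.INTER_CUBIC))
E
```

```text
socket [0.3922 0.3254 0.0352] 0.65 [88. 72.]
socket [0.5167 0.2363 0.0433] 0.55 [256. 191.]
t 16.48 shift [ 2.4  3.8 41.6] turn [-0.    0.   -0.02] wf [-0.7  0.2 -1.2] tcp [0.5174 0.2389 0.1616] gap 0.019
[0.51707995 0.23927659 0.16148565] [ 7.95089994e-05  7.07192706e-01  7.07020804e-01 -2.29697481e-04]
[158, 158, 158, 159, 158, 158, 159, 159, 159, 160, 160, 160, 161, 161, 161, 161, 161, 162, 162, 162, 163, 163, 154, 136, 137, 136, 136, 137, 137, 137, 138, 137, 137, 138, 138, 139, 139, 139, 139, 139, 139, 139, 139, 140, 140, 141, 141, 140, 140, 140, 142, 144, 144, 145, 144, 144, 145, 145, 145, 145, 146, 147, 145, 147, 146, 147, 147, 146, 147, 146, 145, 144, 144, 145, 145, 145, 145, 146, 146, 145, 147, 147, 146, 146, 147, 147, 147, 147, 148, 147, 147, 147, 147, 148, 148, 148, 148, 157, 173, 173, 173, 174, 173, 173, 173, 173, 172, 172, 172, 172]
[86, 86, 84, 75, 53, 53, 54, 53, 53, 53, 53, 53, 53, 53, 54, 53, 53, 63, 105, 129, 145, 145, 146, 146, 145, 145, 145, 144, 144, 144, 137, 87, 71, 71, 71, 70, 71, 75, 88, 95, 97, 96, 97, 97, 97]
[161, 161, 161, 162, 162, 162, 144, 94, 101, 102, 101, 101, 99, 98, 98, 99, 100, 98, 99, 99, 100, 100, 100, 99, 99, 99, 100, 100, 99, 98, 98, 98, 99, 99, 99, 99, 99, 98, 98, 97, 97, 97, 98, 97, 96, 96, 97, 98, 98, 98, 98, 99, 101, 101, 100, 99, 98, 98, 98, 97, 98, 98, 98, 98, 97, 99, 100, 100, 102, 102, 102, 101, 100, 102, 102, 100, 106, 135, 150, 150, 150, 156, 168, 171, 171]
```

View pics/retc.png

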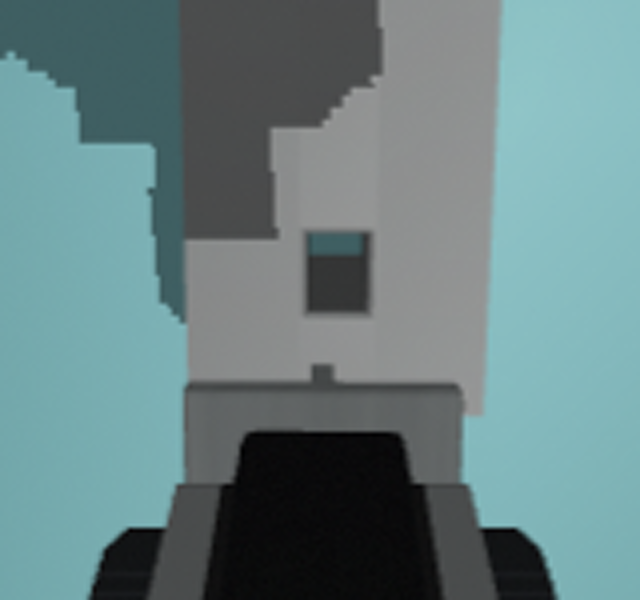

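The socket is clear at crop (338,273), with the blade tip visible at (322,368).

```bash
python3 - <<'E'
from h import *
p=np.load('w.npy',allow_pickle=True).item();s=np.load('s.npy',allow_pickle=True).item()
zt=s['tcp_pos'][2]
S=ray(p,260.5,188.25,.045,s);S1=ray(p,260.5,120+231/4,.045,s);S2=ray(p,260.5,120+315/4,.045,s)
F=ray(p,256.75,215.6,zt-.0159,s)-[0,.017,0];T=ray(p,256.6,211,zt-.0559,s)-[0,.0045,0]
print('socket',S,S1[1]-S2[1],'bar',F,'tip',T,'need',S-F,S-T)
go([.5212,.2413,.12],90.1)
E
```

```text
socket [0.52053151 0.23890695 0.045     ] 0.017233238502456505 bar [0.51752015 0.23693644 0.14558565] tip [0.51745936 0.23733506 0.10558565] need [ 0.00301136  0.00197051 -0.10058565] [ 0.00307215  0.00157188 -0.06058565]
t 16.48 shift [ 2.4  3.8 41.6] turn [-0.    0.   -0.02] wf [-0.7  0.2 -1.2] tcp [0.5174 0.2389 0.1616] gap 0.019
```

Request:
move_arm(targets=[[[2.2, 3.5, 15], [0, 0, 0], 1], [[2.2, 3.5, 40], [0, 0, 0], 1], [[2.2, 3.5, 65], [0, 0, 0], 1], [[2.2, 3.5, 85], [0, 0, 0], 1], [[2.2, 3.5, 95], [0, 0, 0], 1]])

```text
clock: 17.1
tcp_pos: [0.5198, 0.2414, 0.0643]
orientation: [-0.001, 0.707, 0.707, -0.001]
wrist_force: [-0.4, 0.2, -0.2]
finger_gap: 0.0193
grip_force: 59.2
```

Request:
move_arm(targets=[[[0, 0, 0], [0, 0, 0], 1], [[0, 0, 2], [0, 0, 0], 1], [[0, 0, 4], [0, 0, 0], 1], [[0, 0, 4], [0, 0, 0], 1]])

```text
clock: 17.6
tcp_pos: [0.5209, 0.2424, 0.0628]
orientation: [0.0, 0.707, 0.707, 0.0]
wrist_force: [0.4, 0.0, -1.2]
finger_gap: 0.0196
grip_force: 59.2
```

```bash
python3 -c "
from h import *
go([.5212,.2413,.0609],90.1)"
```

```text
t 17.6 shift [-1.1  0.3  1.9] turn [ 0.   -0.   -0.01] wf [ 0.4  0.  -1.2] tcp [0.5209 0.2424 0.0628] gap 0.0196
```

Request:
move_arm(targets=[[[0, 0, 1], [0, 0, 0], 1], [[0, 0, 2], [0, 0, 0], 1], [[0, 0, 2.5], [0, 0, 0], 1], [[0, 0, 2.5], [0, 0, 0], 1]])

```text
clock: 18.1
tcp_pos: [0.5209, 0.2424, 0.0609]
orientation: [0.0, 0.707, 0.707, 0.0]
wrist_force: [-1.2, -0.8, 5.5]
finger_gap: 0.019
grip_force: 60.2
```

Request:
move_arm(targets=[[[0, 0, -0.5], [0, 0, 0], 0.4], [[0, 0, -0.5], [0, 0, 0], -0.2], [[0, 0, -0.5], [0, 0, 0], -1], [[0, 0, -0.5], [0, 0, 0], -1], [[0, 0, -0.5], [0, 0, 0], -1]])

```text
clock: 18.73
tcp_pos: [0.5207, 0.2423, 0.0604]
orientation: [0.0, 0.707, 0.707, -0.0]
wrist_force: [0.3, 0.1, -0.5]
finger_gap: 0.0857
grip_force: 0.0
```

Request:
move_arm(targets=[[[0, 0, -5], [0, 0, 0], -1], [[0, 0, -40], [0, 0, 0], -1], [[0, 0, -90], [0, 0, 0], -1], [[-20, 0, -150], [0, 0, 0], -1], [[-20, 0, -167], [0, 0, 0], -1]])

```text
clock: 19.35
tcp_pos: [0.5226, 0.222, 0.2325]
orientation: [0.002, 0.707, 0.707, 0.003]
wrist_force: [0.1, -0.1, -0.4]
finger_gap: 0.0852
grip_force: 0.0
```

Request:
move_arm(targets=[[[0, 0, 0], [0, 0, 0], -1], [[0, 0, 0], [0, 0, 0], -1], [[0, 0, 0], [0, 0, 0], -1]])

```text
clock: 19.73
tcp_pos: [0.5198, 0.2223, 0.2257]
orientation: [-0.001, 0.707, 0.707, -0.001]
wrist_force: [-0.4, 0.4, 0.2]
finger_gap: 0.0854
grip_force: 0.0
```

```bash
python3 b.py fin bar socket; python3 - <<'E'
from h import *
p=np.load('w.npy',allow_pickle=True).item();s=np.load('s.npy',allow_pickle=True).item();print(s['tcp_pos'])
b=cv2.cvtColor(cv2.imread('pics/barw.png'),cv2.COLOR_BGR2GRAY);g=cv2.cvtColor(p['pixels'],cv2.COLOR_RGB2GRAY)
t=b[110:182,215:300].copy()
r=cv2.matchTemplate(g,t,cv2.TM_CCOEFF_NORMED);print(cv2.minMaxLoc(r))
print('before row',b[160,220:290].tolist());x=cv2.minMaxLoc(r)[3];dv=x[1]-110
print('after row',g[160+dv,220:290].tolist());print('before col268',b[120:180,270].tolist());print('after',g[120+dv:180+dv,270+x[0]-215].tolist())
E
```

```text
bar [0.519  0.2405 0.0448] 0.83 [256. 151.]
bar [0.3708 0.242  0.0197] 0.67 [111. 144.]
socket [0.3976 0.3284 0.0367] 0.95 [121.  52.]
t 19.88 shift [ 19.    1.2 106.4] turn [-0.01  0.   -0.01] wf [-0.   0.4  0.6] tcp [0.5202 0.2224 0.2264] gap 0.0855
[0.51979687 0.2222617  0.22573171]
(-0.6420167684555054, 0.9640653729438782, (311, 310), (219, 113))
before row [72, 73, 86, 110, 117, 117, 118, 117, 118, 118, 118, 118, 118, 119, 105, 59, 99, 155, 161, 160, 159, 133, 14, 24, 30, 31, 30, 32, 32, 32, 33, 34, 35, 35, 35, 37, 37, 38, 38, 38, 39, 40, 39, 41, 35, 36, 112, 174, 175, 176, 177, 162, 114, 125, 125, 125, 125, 126, 127, 126, 126, 127, 127, 127, 132, 140, 143, 143, 142, 143]
after row [86, 81, 72, 72, 72, 80, 103, 118, 117, 117, 118, 118, 118, 118, 118, 119, 119, 119, 119, 105, 100, 152, 163, 161, 159, 142, 71, 22, 28, 31, 30, 32, 32, 32, 33, 33, 35, 35, 36, 36, 36, 37, 37, 39, 39, 40, 40, 42, 38, 26, 79, 148, 176, 177, 180, 166, 117, 126, 125, 125, 126, 126, 126, 126, 126, 127, 127, 128, 135, 144]
before col268 [122, 122, 121, 122, 122, 122, 122, 121, 122, 116, 94, 165, 173, 173, 173, 173, 173, 173, 173, 172, 174, 174, 174, 174, 174, 174, 174, 175, 176, 178, 178, 178, 178, 177, 177, 178, 178, 178, 178, 178, 177, 178, 178, 177, 176, 170, 116, 125, 125, 126, 126, 126, 126, 126, 126, 126, 126, 128, 135, 140]
after [122, 121, 122, 122, 122, 121, 122, 122, 122, 116, 90, 165, 174, 175, 175, 174, 174, 174, 175, 175, 175, 175, 176, 177, 178, 178, 178, 179, 178, 179, 179, 179, 179, 178, 179, 179, 179, 179, 179, 180, 180, 179, 179, 179, 181, 175, 101, 126, 126, 126, 126, 126, 125, 126, 127, 127, 126, 126, 126, 129]
```

The bar is back as it was. With time to spare, I'll check the pad from the first viewing pose, where parallax cancels.

Request:
move_arm(targets=[[[-60, 0, 4], [0, 0, 0], -1], [[-120, 1, 8], [0, 0, 0], -1], [[-180, 2, 12], [0, 0, 0], -1], [[-240, 4, 20], [0, 0, 0], -1], [[-300, 5, 26], [0, 0, 0], -1]])

```text
clock: 20.5
tcp_pos: [0.5256, -0.0794, 0.2009]
orientation: [-0.0, 0.707, 0.707, -0.0]
wrist_force: [0.7, -0.4, 0.6]
finger_gap: 0.0857
grip_force: 0.0
```

Request:
move_arm(targets=[[[-12, 0, 0], [0, 0, 0], -1], [[-12, 0, 0], [0, 0, 0], -1], [[-12, 0, 0], [0, 0, 0], -1], [[-12, 0, 0], [0, 0, 0], -1]])

```text
clock: 21.0
tcp_pos: [0.526, -0.0881, 0.2017]
orientation: [0.0, 0.706, 0.708, 0.0]
wrist_force: [0.4, -0.3, -0.5]
finger_gap: 0.0855
grip_force: 0.0
```

```bash
sed -i 's/^go.*/go([.5257,-.0901,.1997],90)/' b.py; python3 b.py jigE; python3 - <<'E'
import cv2
for n in('jigw','jigE'):
  g=cv2.cvtColor(cv2.imread(f'pics/{n}.png'),cv2.COLOR_BGR2GRAY)
  for u in(192,212,300,306): print(n,u,'r240-275',g[240:275,u].tolist(),'\n  r308-332',g[308:332,u].tolist())
E
```

```text
t 21.05 shift [-1.9 -0.4  2. ] turn [0.   0.   0.02] wf [ 0.7 -0.3 -0.2] tcp [ 0.5261 -0.0882  0.2017] gap 0.0858
jigw 192 r240-275 [201, 198, 196, 197, 198, 198, 197, 198, 199, 199, 198, 188, 115, 110, 92, 69, 92, 117, 123, 61, 12, 13, 10, 11, 11, 10, 11, 9, 13, 11, 12, 10, 10, 10, 10] 
  r308-332 [11, 10, 9, 11, 19, 69, 143, 178, 196, 196, 195, 194, 192, 194, 191, 191, 193, 198, 198, 196, 194, 189, 183, 152]
jigw 212 r240-275 [197, 192, 191, 193, 196, 199, 200, 197, 194, 171, 40, 5, 7, 13, 26, 26, 25, 27, 24, 23, 13, 15, 14, 14, 13, 14, 13, 13, 14, 13, 12, 12, 14, 15, 13] 
  r308-332 [10, 9, 10, 12, 10, 30, 69, 32, 7, 9, 7, 8, 9, 10, 8, 9, 11, 19, 21, 23, 22, 56, 130, 150]
jigw 300 r240-275 [219, 218, 218, 217, 213, 213, 213, 213, 214, 212, 210, 202, 123, 9, 7, 9, 24, 44, 38, 36, 34, 31, 28, 23, 27, 27, 26, 26, 26, 26, 25, 25, 25, 25, 24] 
  r308-332 [18, 18, 17, 18, 17, 18, 17, 15, 41, 87, 8, 8, 7, 5, 6, 8, 7, 8, 8, 17, 27, 28, 29, 26]
jigw 306 r240-275 [218, 218, 218, 218, 215, 213, 214, 215, 214, 214, 211, 207, 168, 6, 8, 8, 20, 44, 39, 37, 36, 33, 30, 19, 29, 28, 27, 27, 26, 26
[... 557 characters left out ...]
1, 14, 13, 13, 14, 14, 13, 13, 12, 12, 12] 
  r308-332 [11, 10, 9, 9, 10, 9, 9, 9, 42, 95, 11, 7, 6, 7, 7, 9, 10, 16, 21, 22, 21, 47, 116, 147]
jigE 300 r240-275 [83, 83, 81, 81, 80, 85, 109, 167, 210, 215, 215, 215, 215, 214, 209, 207, 208, 208, 207, 207, 204, 199, 167, 37, 35, 33, 31, 28, 26, 25, 25, 25, 25, 25, 24] 
  r308-332 [150, 18, 14, 16, 16, 17, 18, 16, 15, 16, 17, 32, 66, 6, 9, 5, 6, 6, 8, 13, 20, 29, 28, 27]
jigE 306 r240-275 [83, 83, 81, 81, 81, 83, 99, 155, 200, 215, 215, 215, 215, 215, 211, 207, 208, 208, 209, 208, 205, 203, 181, 61, 36, 34, 32, 29, 22, 26, 28, 26, 26, 25, 24] 
  r308-332 [17, 17, 17, 18, 16, 17, 17, 16, 16, 15, 16, 29, 56, 7, 5, 7, 6, 8, 7, 9, 18, 27, 28, 29]
```

```bash
python3 -c "
from h import *
print(env.hand_in())"
```

```text
the job is handed in; nothing more can be done
None
```

The job is handed in at about 21 s: the phone is held snug with the pad pressed in about 5 mm (image estimates 3.5 to 5.7 mm), and the bar is back home in its stand and released. No verdict came back.

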